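Load a test cassette and hold the reader's run paddle

TASK

Take the top test cassette off the pile of three and lay it flat in the reader's nest, either way round, and let go of it, with the paddle still up. Then push the reader's spring-loaded run paddle down with the fingers until it is level, never clearly past level because that trips the reader, and keep it level: the program finishes while the arm is still holding the paddle there. Leave the other two cassettes in their pile and everything else where it stands.

Things in the scene. Friction and masses are not known exactly. Their poses are not given: they have to be found in the camera images.
- cassette_top: the uppermost of three identical flat white test cassettes piled on the bench, 22 x 90 x 9 mm (x, y, z). Origin: centre of its underside; own y along its length, z up. About 20 g, lying loosely on the next one. Its upper face is 27 mm above the bench: hold it across its 22 mm width, fingertips less than 9 mm below that face.
- cassette_middle: the second cassette of the pile, same size and axes, underside 9 mm above the bench; stays in the pile
- cassette_bottom: the lowest cassette of the pile, same size and axes, lying on the bench; stays where it is. Beyond the pile and the gap beside it a tall white analyser (0.42 m) stands with its face about 0.6 m ahead of the robot; keep the arm in front of it when crossing to the reader
- reader: low white housing fixed on the bench, 150 x 190 mm (x, y). Origin: centre of its underside; own x away from the robot, y left, z up; turned by up to 0.25 rad. Left part: a deck 22 mm high with the nest, and a 10 mm high display strip on its far edge. Right part: 14 mm high, carries the paddle.
- nest (a point): centre of the nest's floor, 22 mm above the bench, axes as reader. The cassette lies here lengthwise along the reader's x, its origin on this point. Aluminium guides 7 to 9 mm high outline the nest at both ends and beside its last 18 mm: 25 x 93.6 mm at the floor, flared to 32 x 100 mm at the top. No side guides along the middle 54 mm: fingers can reach beside the cassette there.
- pad_top (a point): middle of the upper face of the paddle's grey pad (52 mm along it, 38 mm wide), 98 mm on the robot's side of the hinge; x along the paddle to the hinge, z out of the face. Hinge: parallel to the reader's y, 40 mm above the bench, at x +55, y -55 mm from the reader's origin. At rest the pad is raised 24 degrees; with the paddle level its whole upper face is 47 mm above the bench.
- paddle (a joint): turn of the run paddle in rad: 0 = up (sprung rest), 0.42 = level (reader runs), over 0.56 = tripped, 0.62 = lower stop. Pressing at the pad takes about 1.5 N to start, about 7 N at level and 1.4 N per 0.1 rad; it springs up when let go.
- timer: cream lab timer standing on its edge, 36 x 66 x 73 mm, right of the reader; origin: centre of its underside; bystander
- dropper: small white dropper bottle, 26 x 26 x 75 mm, right of the reader; origin: centre of its underside; bystander
- gel: hand gel pump bottle, 45 x 63 x 181 mm, beyond and left of the pile; origin: centre of its underside; bystander
- marker: marker pen lying on the bench, 126 mm long, 13 mm high, left of the pile; origin: centre of its underside; bystander
Mind the look-alikes: they are no part of the job. Leave any blue or purple look-alike of the cassette_top alone.

How it is judged:
By the outcome, as a careful person would: the job done as asked, in the order asked, and still so for the second after the job is handed in, while the arm keeps its last pose, push and grip.
It also fails if it takes over 48 s, if anything falls off the work surface, if the arm or the gripper's body presses on something with over 40 N, if the wrist force passes 120 N, or if a joint passes its speed limit or range.

ROBOT

A 6-joint arm with a two-finger parallel gripper is mounted at the origin on a cart in front of the work surface, level with it; the furniture and walls round the work are solid. World frame = base frame: x ahead of the robot, y to its left, z up, the work surface at z = 0. Lengths are in mm, angles in rad, forces in N, time in s.
With the tool pointing down it reaches from about 350 to 925 mm from the base axis. Payload 6.4 kg.
Tool frame: the origin (TCP) lies midway between the tips of the shut fingers; the grasp point (between the pads) lies 19 mm behind it; z points along the fingers, y is the line along which they close (so a half turn about z gives the same grasp; the last joint's range is limited). The gripper opens to 94 mm and grips with 3 to 60 N. Pads are 16 mm wide; open, the fingers measure 119 mm over their backs; the gripper's body (75 mm by 177 mm) begins 78 mm behind the grasp point.
Start: joints at [1.101, 0.245, 1.558, -0, 1.339, -0.174], TCP at [189.475, 621.782, 205.455] pointing down, gripper open.
Joint ranges: [-3.13, 3.13], [-1.02, 2.26], [0.13, 2.54], [-0.95, 4.09], [0.21, 2.88], [-2.74, 2.74]. Speed limits (rad/s): [2.57, 2.57, 3.14, 3.14, 3.14, 3.14].

INTERFACE

Orientations are given as [roll, pitch, yaw] about the fixed x, y, z axes, in that order (R = Rz(yaw) Ry(pitch) Rx(roll)).
In Python, from cell import observe, get_image, sign_off gives the robot as it stands.
- The arm moves only by the tool servo_tool, never from a script. Its argument "series" is a list of rows, each a list of 3 entries, a list of its own where there are three numbers: the shift along the tool's x, y, z in mm, then the turn, a rotation vector about the tool's x, y, z in degrees, then the closure, from 0 (fully open) to 1 (shut). In form: [[[dx, dy, dz], [wx, wy, wz], grip], ...]. A call has exactly 5 rows; each row is the pose to reach, as a shift and turn from the pose commanded when the call began, along the tool's axes at that moment; what a row does not reach only later rows make up. A row lasts 1/10 s, in which the tool goes at most 50 mm and 8.59 degrees, less where a joint would pass 70% of its speed; a pose out of reach is approached as far as the arm can. A call with a gripper value outside its range is refused whole. The fingers move at their own pace and stop on an object; the grip force is fixed at half the most. Time passes only in rows, so rows that repeat a pose let the fingers close, or fill a call up. It gives the time, the measured TCP pose, the force, the opening and the grip force at its end, in the units of the state.
- observe(): the state, without advancing time (a new reading comes with each control period).
- get_image(name): name is "side" or "top"; returns a dict with "img" (400x640x3 uint8, blue, green, red), "z_map" (400x640 float32, mm along the optical axis (not along the pixel's ray), 0 where there is no reading), "fov_y" (degrees; the focal length in pixels is half the picture's height over the tangent of half this angle, whatever the lens; pixels are square), "cx", "cy" (the principal point, pixels), "D" ([k1, k2, p1, p2, k3] as OpenCV has them; the pictures are not rectified), "xyz" and "orientation" of the camera in the world. Camera axes: x right, y down, z forward; pixel columns grow to the right and rows downward; lengths in mm; the calibration is good to about 2 mm. A picture is of the moment at which its call begins.
- sign_off(): hands the job in; it is judged then, once.
The state is a dict: "time": time; "joints": joint angles; "joint_vel": joint speeds; "effort": joint torques, N m; "eef_pos": TCP position; "eef_rot": TCP orientation; "contact_force": force on the tool from outside, world axes, zero at the start; "torque": the same for the moment, N m; "gripper_width": finger opening in mm; "gripper_force": force on a finger pad.
Only numpy, scipy, OpenCV 4.12 (cv2) and the standard library are available. Lean on these libraries where they do the work, as an engineer would, in place of code of your own. Each camera call takes 0.05 s, during which the arm holds its last target. There are 200 camera calls.

## Working session

There is one attempt and no reset: what is moved stays moved. The work goes in short steps, Python scripts to look and compute and a tool call to move; the robot and the scene stay as the last step left them, time stands still between calls to the robot, and variables do not carry over. Pictures are saved under pics/ and viewed, at most 10 in all, crops included, and the job is handed in when it is done.

Besides the shell and the picture viewer there is one more tool, called as name([rows], argument=value, ...), one row to a line, values as JSON. servo_tool: Moves the arm, as the interface text tells. Its arguments: {"type":"object","properties":{"series":{"type":"array","items":{"type":"array"}}},"required":["series"]}

```bash
mkdir -p pics; cat > h.py <<'E'
import numpy as np, cv2
from scipy.spatial.transform import Rotation as R
from cell import observe, get_image, sign_off
def rot(o): 
    o=np.array(o,float)
    return o if o.shape==(3,3) else R.from_euler('xyz',o).as_matrix()
def K(c):
    h,w=c['img'].shape[:2]; f=h/2/np.tan(np.radians(c['fov_y'])/2)
    return np.array([[f,0,c['cx']],[0,f,c['cy']],[0,0,1]])
def rays(c,px):
    u=cv2.undistortPoints(np.array(px,float).reshape(-1,1,2),K(c),np.array(c['D'],float)).reshape(-1,2)
    return np.c_[u,np.ones(len(u))]@rot(c['orientation']).T
def plane(c,px,z):
    d=rays(c,px); o=np.array(c['xyz'],float); return o+d*((z-o[2])/d[:,2])[:,None]
def cloud(c):
    h,w=c['z_map'].shape; v,u=np.mgrid[:h,:w]
    P=rays(c,np.c_[u.ravel(),v.ravel()])*c['z_map'].reshape(-1,1)+np.array(c['xyz'])
    P[c['z_map'].ravel()<=0]=np.nan
    return P.reshape(h,w,3)
def proj(c,P):
    M=rot(c['orientation']).T; return cv2.projectPoints(np.array(P,float).reshape(-1,1,3),cv2.Rodrigues(M)[0],-M@np.array(c['xyz'],float),K(c),np.array(c['D'],float))[0].reshape(-1,2)
E
python3 - <<'E'
from h import *
import pickle
for n in('top','side'):
    c=get_image(n); pickle.dump(c,open(n+'.pkl','wb')); cv2.imwrite(f'pics/{n}0.png',c['img'])
    print(n,c['xyz'],c['orientation'],c['fov_y'],c['cx'],c['cy'],c['D'])
print(observe())
E
```

```text
top [ 416.92456859   49.04638857 1256.9202319 ] [-3.07313663 -0.01065782 -1.54325342] 54.80823945781948 328.8193848286059 193.56766211981514 [-0.0333659  0.         0.         0.         0.       ]
side [  337.31042596 -1441.94846829   843.44163088] [-2.04878673  0.00288221 -0.10398292] 48.23394903947555 325.6841033002633 195.98934851800257 [0.00891638 0.         0.         0.         0.        ]
{'time': 0.1, 'joints': array([ 1.10090703e+00,  2.45752313e-01,  1.55888055e+00,  2.00404536e-05,
        1.33869437e+00, -1.74070807e-01]), 'joint_vel': array([-0.0002775 ,  0.00124548, -0.00337363,  0.00145787, -0.0024592 ,
       -0.00275414]), 'effort': array([ 2.72484813e-04, -4.16912556e+01, -3.15526450e+01,  6.87124743e-02,
        3.09184659e-02, -2.76227655e-05]), 'eef_pos': array([189.21376016, 621.28898445, 204.45659717]), 'eef_rot': array([-3.13988766e+00, -3.19618376e-04,  2.84576927e+00]), 'contact_force': array([-0.90805435,  0.14826895, -0.52278026]), 'torque': array([ 0.01074598, -0.01423599, -0.0512271 ]), 'gripper_force': 0.0, 'gripper_width': 93.82193150820915}
```

View pics/top0.png

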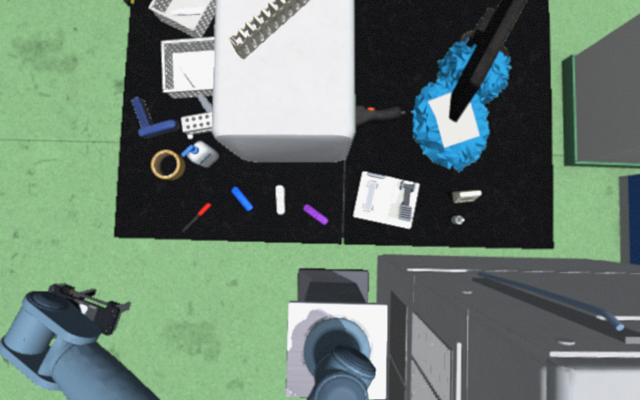

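View pics/side0.png

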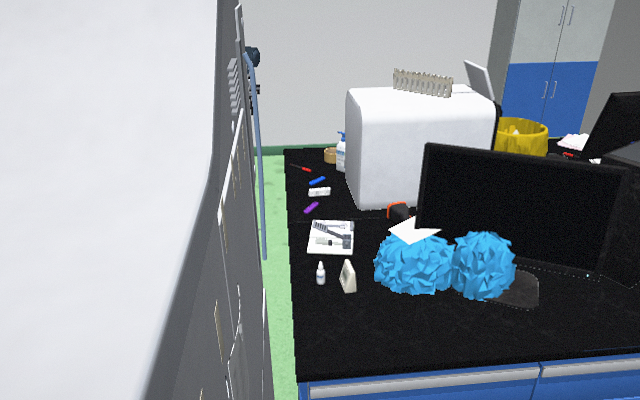

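The top view shows three cassette-like items: white at (280,200), blue at (242,199) and purple at (316,214). The white one fits, as it is a white pile; blue and purple are look-alikes. The reader is at (386,200), with the timer at (467,196) and the dropper at (458,219). I'll confirm with one enlarged crop and measure.

```bash
python3 - <<'E'
from h import *
import pickle
c=pickle.load(open('top.pkl','rb')); s=pickle.load(open('side.pkl','rb'))
a=cv2.resize(c['img'][165:250,225:485],None,fx=3,fy=3,interpolation=cv2.INTER_CUBIC)
b=cv2.resize(s['img'][160:270,290:370],None,fx=3,fy=3,interpolation=cv2.INTER_CUBIC)
o=np.zeros((a.shape[0]+b.shape[0],780,3),np.uint8); o[:a.shape[0]]=a; o[a.shape[0]:,:b.shape[1]]=b
cv2.imwrite('pics/crop.png',o)
def meas(c,box,z,thr=110):
    x0,y0,x1,y1=box; g=c['img'][y0:y1,x0:x1].min(2); m=(g>thr).astype(np.uint8)
    k=max(cv2.findContours(m,0,2)[0],key=cv2.contourArea).reshape(-1,2)+[x0,y0]
    P=plane(c,k,z)[:,:2].astype(np.float32); return k,cv2.minAreaRect(P)
for nm,cc,box in(('pile top',c,(262,175,300,225),),('pile side',s,(303,183,336,200)),('reader top',c,(345,165,425,235)),('reader side',s,(300,215,360,262))):
    for z in ((27,) if 'pile' in nm else (14,22)):
        k,r=meas(cc,box,z); print(nm,z,r,k.min(0),k.max(0))
P=cloud(c); print('bench z',np.nanmedian(P[220:235,250:300,2]),'pile z',P[192:210:4,280],'deck',P[200,360],P[188:215:4,372],P[185:220:4,407])
E
```

```text
pile top 27 ((478.30303955078125, 195.05270385742188), (92.72728729248047, 28.761199951171875), 2.025695323944092) [275 185] [284 214]
pile side 27 ((475.9600524902344, 168.81961059570312), (80.8855209350586, 89.0797348022461), 83.70772552490234) [308 187] [330 196]
reader top 14 ((488.4618835449219, -147.06187438964844), (192.91525268554688, 154.11734008789062), 79.39032745361328) [353 171] [419 228]
reader top 22 ((488.0014343261719, -145.7996368408203), (191.673583984375, 153.1254119873047), 79.39032745361328) [353 171] [419 228]
reader side 14 ((488.3380432128906, -147.48959350585938), (217.1009063720703, 152.12062072753906), 80.3469467163086) [307 220] [353 254]
reader side 22 ((486.8813781738281, -159.9747314453125), (215.00698852539062, 150.6533966064453), 80.346923828125) [307 220] [353 254]
bench z -1.5335056063564707 pile z [[502.59380202 194.96732737  21.23687378]
 [489.55347757 194.12801706  24.41446966]
 [476.50852229 193.07849845  29.41901331]
 [464.02094984 193.37021268  23.00351871]
 [451.12897271 192.44813269  26.97261054]] deck [484.24647377 -62.64263372  18.90639592] [[ 523.97525025 -100.39770345   20.03590264]
 [ 510.82800642 -100.29441983   23.00392941]
 [ 498.05261708 -100.72850712   21.53463676]
 [ 485.13449335 -100.87746032   22.42345204]
 [ 472.36749717 -101.33796068   20.75355777]
 [ 459.32962793 -100.90259636   26.44610589]
 [ 446.58311516 -101.25598437   25.66308636]] [[ 534.37821557 -207.9023628    46.40010987]
 [ 521.79711707 -208.33117441   45.18165313]
 [ 508.61768672 -207.11000248   51.73503979]
 [ 495.37532925 -205.18183274   61.61096623]
 [ 482.8993075  -205.34399512   61.65922097]
 [ 470.22382967 -204.47183396   66.57103495]
 [ 457.39145769 -201.88749704   79.51690227]
 [ 445.05184153 -201.1424764    83.82767038]
 [ 432.75532411 -199.41621152   92.73711051]]
```

View pics/crop.png

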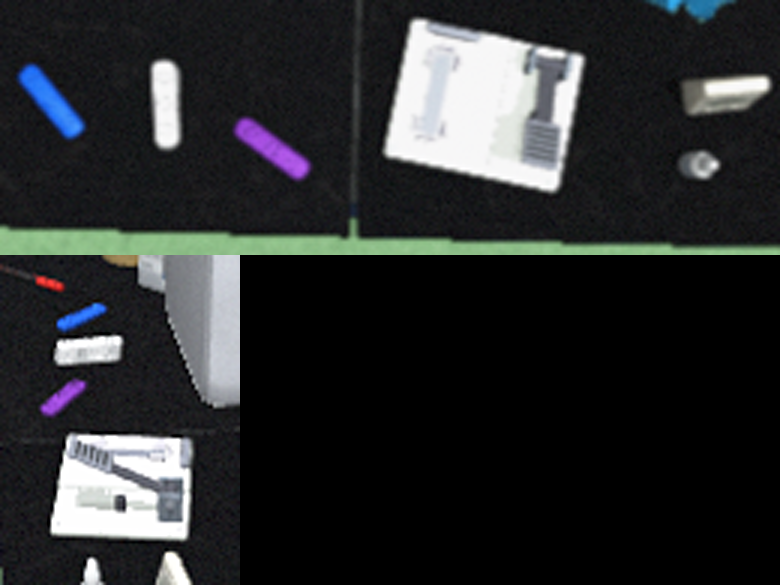

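The crop confirms it: the white pile at crop (166,105), the nest at (437,95) on the left of the reader, and the raised paddle at (543,105) on the right. Blue (52,100) and purple (272,148) are single look-alikes. Next I'll refine the nest and pile.

```bash
python3 - <<'E'
from h import *
import pickle
c=pickle.load(open('top.pkl','rb')); s=pickle.load(open('side.pkl','rb'))
def mom(P,w):
    m=np.average(P,axis=0,weights=w); C=np.cov((P-m).T,aweights=w); l,V=np.linalg.eigh(C); v=V[:,1]*np.sign(V[0,1]); return m,np.sqrt(12*l),np.degrees(np.arctan2(v[1],v[0]))
x0,y0,x1,y1=268,178,293,221
g=c['img'][y0:y1,x0:x1].min(2).astype(float); w=np.clip(g-70,0,110).ravel(); v,u=np.mgrid[y0:y1,x0:x1]
print('pile',mom(plane(c,np.c_[u.ravel(),v.ravel()],27)[:,:2],w))
# reader frame
O=np.array([488.2,-146.4]); th=np.radians(-10.6); X=np.array([np.cos(th),np.sin(th)]); Y=np.array([-X[1],X[0]])
# rectify reader deck (z=22 and 30) at 0.25mm/px -> picture in reader frame
for i,(cc,n) in enumerate(((c,'top'),(s,'side'))):
    gx,gy=np.meshgrid(np.arange(90,-101,-.5),np.arange(110,-111,-.5),indexing='ij')
    W=np.c_[O+gx.reshape(-1,1)*X+gy.reshape(-1,1)*Y, np.full(gx.size,22.)]
    q=proj(cc,W).astype(np.float32).reshape(gx.shape+(2,))
    im=cv2.remap(cc['img'],q[...,0],q[...,1],cv2.INTER_CUBIC)
    globals()['im%d'%i]=im
o=np.hstack([im0[:, :400],im1[:, :400]])
for k in range(2):
  for t in range(0,400,40): cv2.line(o,(k*400+20+t,0),(k*400+20+t,5),(0,0,255),1)
for t in range(20,380,40): cv2.line(o,(0,t),(6,t),(0,0,255),1)
cv2.imwrite('pics/rect.png',np.clip((o.astype(float)-60)*1.3,0,255).astype(np.uint8))
E
```

```text
pile (array([479.43949209, 193.94140485]), array([26.96773398, 90.43311025]), np.float64(4.658418983564563))
```

View pics/rect.png

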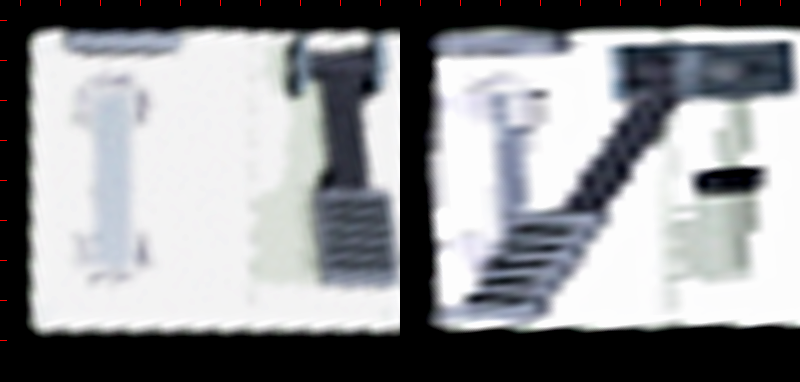

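The rectified view (left half: top camera, row → x=90−r/2, col → y=110−c/2) shows the nest floor at cols 93–132, rows 88–272, so the nest is at about (0, +54) in the reader frame. The paddle pad is around (355,235). The reader's outline fits 150 x 190, so the pose is good.

```bash
cat >> h.py <<'E'
O=np.array([488.2,-146.4]); th=np.radians(-10.6); X=np.array([np.cos(th),np.sin(th)]); Y=np.array([-X[1],X[0]])
def rd(x,y,z): return np.r_[O+x*X+y*Y,z]
def go(p,yaw_deg,tilt=None):
    o=observe(); M=rot(o['eef_rot']); T=R.from_euler('xyz',[np.pi,0,np.radians(yaw_deg)]).as_matrix() if tilt is None else tilt
    print('t',round(o['time'],2),'pos',o['eef_pos'].round(1),'F',np.round(o['contact_force'],1),'w',round(o['gripper_width'],1))
    print('shift',(M.T@(np.array(p)-o['eef_pos'])).round(1),'turn',np.degrees(R.from_matrix(M.T@T).as_rotvec()).round(1))
E
python3 - <<'E'
from h import *
import pickle
c=pickle.load(open('top.pkl','rb'))
for rows,lab in ((range(-24,25,4),'mid'),):
  W=np.array([[rd(x,y,22) for y in np.arange(80,30,-.5)] for x in rows]); q=proj(c,W.reshape(-1,3)).astype(np.float32).reshape(W.shape[:2]+(2,))
  im=cv2.remap(c['img'],q[...,0],q[...,1],1).astype(float); d=(im[...,0]-im[...,2]).mean(0); y=np.arange(80,30,-.5); w=np.clip(d-d.max()*.3,0,None); print('nest y',(w*y).sum()/w.sum(), 'range',y[w>0][[0,-1]])
xs=np.arange(62,-70,-.5); W=np.array([[rd(x,y,22) for y in range(48,61,3)] for x in xs]); q=proj(c,W.reshape(-1,3)).astype(np.float32).reshape(W.shape[:2]+(2,))
im=cv2.remap(c['img'],q[...,0],q[...,1],1).astype(float); d=(im[...,0]-im[...,2]).mean(1); m=xs[d>d[80:180].mean()/2]; print('nest x',m[m<56].max(),m.min())
print(rd(0,54,22))
go([479.4,195,110],183.5)
E
```

```text
nest y 53.81090036563071 range [63.5 44. ]
nest x 43.5 -43.5
[498.13337293 -93.32149115  22.        ]
t 0.1 pos [189.2 621.3 204.5] F [-0.9  0.1 -0.5] w 93.8
shift [-401.9 -323.    94.9] turn [ -0.1  -0.  -20.4]
```

servo_tool([
  [[-34,-27,8],[0,0,-2],0.2],
  [[-68,-54,16],[0,0,-4],0.5],
  [[-102,-82,24],[0,0,-6],0.5],
  [[-136,-109,32],[0,0,-8],0.5],
  [[-170,-136,40],[0,0,-10],0.5],
])

```text
time: 0.6
eef_pos: [312.8, 440.4, 164.7]
eef_rot: [-3.141, -0.0, 3.022]
contact_force: [0.6, 1.1, -1.0]
gripper_width: 57.5
gripper_force: 0.0
```

```bash
python3 -c "
from h import *
go([479.4,195,110],183.5)"
```

```text
t 0.6 pos [312.8 440.4 164.7] F [ 0.6  1.1 -1. ] w 57.5
shift [-194.6 -223.8   54.8] turn [ -0.   -0.  -10.3]
```

servo_tool([
  [[-30,-34,8],[0,0,-2],0.5],
  [[-60,-68,16],[0,0,-4],0.5],
  [[-90,-103,25],[0,0,-6],0.5],
  [[-120,-138,34],[0,0,-8],0.5],
  [[-150,-173,43],[0,0,-10.3],0.5],
])

```text
time: 1.1
eef_pos: [440.9, 250.5, 121.9]
eef_rot: [-3.142, -0.0, -3.081]
contact_force: [0.5, 0.5, 0.4]
gripper_width: 46.7
gripper_force: 0.0
```

```bash
python3 -c "
from h import *
go([479.4,195,60],183.5)"
```

```text
t 1.1 pos [440.9 250.5 121.9] F [0.5 0.5 0.4] w 46.7
shift [-35.1 -57.7  61.9] turn [-0.  -0.  -0.1]
```

servo_tool([
  [[-12,-19,20],[0,0,0],0.5],
  [[-24,-38,40],[0,0,0],0.5],
  [[-35,-57.5,58],[0,0,0],0.5],
  [[-35,-57.5,62],[0,0,0],0.5],
  [[-35,-57.5,62],[0,0,0],0.5],
])

```text
time: 1.6
eef_pos: [477.9, 196.8, 59.6]
eef_rot: [3.142, -0.002, -3.084]
contact_force: [-0.1, -0.0, -0.2]
gripper_width: 47.4
gripper_force: 0.0
```

```bash
python3 - <<'E'
from h import *
c=get_image('top'); s=get_image('side')
go([479.4,195,21],183.5)
a=cv2.resize(c['img'][170:225,245:315],None,fx=5,fy=5,interpolation=2); b=cv2.resize(s['img'][150:205,285:355],None,fx=5,fy=5,interpolation=2)
cv2.imwrite('pics/hover.png',np.hstack([a,b]))
E
```

```text
t 1.7 pos [478.6 197.6  61. ] F [-0.4  0.2  0.2] w 47.0
shift [-0.6 -2.7 40. ] turn [ 0.   0.  -0.1]
```

View pics/hover.png

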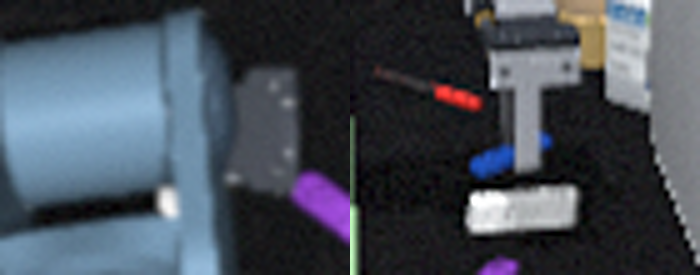

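The side half shows the near finger at (527,150) centred above the white pile (523,210); the top view is blocked by the arm. I'll go down next.

servo_tool([
  [[-0.5,-1.5,15],[0,0,0],0.5],
  [[-0.5,-1.5,28],[0,0,0],0.5],
  [[-0.5,-1.5,35],[0,0,0],0.5],
  [[-0.5,-1.5,39],[0,0,0],0.5],
  [[-0.5,-1.5,39],[0,0,0],0.5],
])

```text
time: 2.2
eef_pos: [478.9, 195.6, 21.0]
eef_rot: [-3.141, -0.001, -3.083]
contact_force: [0.1, 1.0, -0.4]
gripper_width: 46.9
gripper_force: 0.0
```

servo_tool([
  [[0,0,0],[0,0,0],0.5],
  [[0,0,0],[0,0,0],0.5],
  [[0,0,0],[0,0,0],0.5],
  [[0,0,0],[0,0,0],0.5],
  [[0,0,0],[0,0,0],0.5],
])

```text
time: 2.7
eef_pos: [479.4, 195.4, 21.6]
eef_rot: [3.142, 0.0, -3.083]
contact_force: [-1.1, -0.2, 0.5]
gripper_width: 46.8
gripper_force: 0.0
```

```bash
python3 -c "
from h import *
go([479.4,195,21],183.5)"
```

```text
t 2.7 pos [479.4 195.4  21.6] F [-1.1 -0.2  0.5] w 46.8
shift [ 0.  -0.4  0.6] turn [ 0.   0.  -0.1]
```

servo_tool([
  [[0,0,0],[0,0,0],0.6],
  [[0,0,0],[0,0,0],0.68],
  [[0,0,0],[0,0,0],0.74],
  [[0,0,0],[0,0,0],0.8],
  [[0,0,0],[0,0,0],0.85],
])

```text
time: 3.2
eef_pos: [479.3, 195.4, 21.4]
eef_rot: [3.142, -0.0, -3.083]
contact_force: [1.1, 0.4, -0.1]
gripper_width: 21.4
gripper_force: 29.9
```

servo_tool([
  [[0,0,0],[0,0,0],0.9],
  [[0,0,0],[0,0,0],0.9],
  [[0,0,0],[0,0,0],0.9],
  [[0,0,-2],[0,0,0],0.9],
  [[0,0,-4],[0,0,0],0.9],
])

```text
time: 3.7
eef_pos: [479.3, 195.4, 25.6]
eef_rot: [-3.142, -0.0, -3.083]
contact_force: [0.7, 0.3, -0.5]
gripper_width: 21.2
gripper_force: 29.9
```

servo_tool([
  [[0,0,-6],[0,0,0],0.9],
  [[0,0,-20],[0,0,0],0.9],
  [[0,0,-40],[0,0,0],0.9],
  [[0,0,-60],[0,0,0],0.9],
  [[0,0,-80],[0,0,0],0.9],
])

```text
time: 4.2
eef_pos: [479.6, 195.5, 107.5]
eef_rot: [3.141, 0.001, -3.083]
contact_force: [0.9, -0.3, -0.9]
gripper_width: 21.0
gripper_force: 29.9
```

```bash
python3 - <<'E'
from h import *
s=get_image('side')
go(rd(0,53.8,100),169.4)
cv2.imwrite('pics/lift.png',cv2.resize(s['img'][130:205,285:355],None,fx=6,fy=6,interpolation=2))
E
```

```text
t 4.25 pos [482.  196.  111.1] F [2.  0.4 2.1] w 21.8
shift [   1.1 -290.    10.8] turn [ 0.1  0.4 14. ]
```

View pics/lift.png

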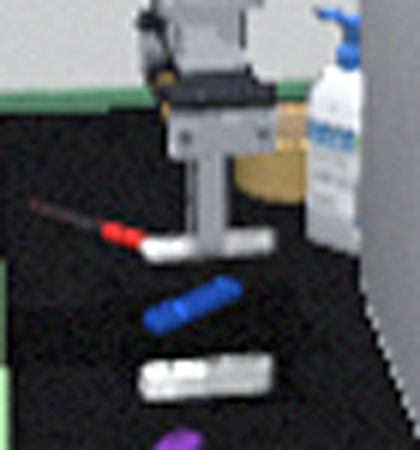

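The side crop shows one cassette in the fingers (208,245), centred on them, and the other two still in the pile (205,378). Crossing over to the reader now.

servo_tool([
  [[0,-30,0],[0,0,2],0.9],
  [[0,-70,0],[0,0,4],0.9],
  [[1,-110,2],[0,0,7],0.9],
  [[1,-150,4],[0,0,10],0.9],
  [[1,-190,5],[0,0,13],0.9],
])

```text
time: 4.75
eef_pos: [489.4, 4.2, 100.9]
eef_rot: [-3.142, 0.001, 2.971]
contact_force: [0.5, -0.2, -0.2]
gripper_width: 21.6
gripper_force: 29.9
```

```bash
python3 -c "
from h import *
go(rd(0,53.8,60),169.4)"
```

```text
t 4.75 pos [489.4   4.2 100.9] F [ 0.5 -0.2 -0.2] w 21.6
shift [-25.1 -94.8  40.9] turn [-0.   0.1  0.8]
```

servo_tool([
  [[-10,-38,6],[0,0,0.5],0.9],
  [[-20,-76,18],[0,0,0.8],0.9],
  [[-25,-94,32],[0,0,0.8],0.9],
  [[-25,-94.5,42],[0,0,0.8],0.9],
  [[-25,-94.5,42],[0,0,0.8],0.9],
])

```text
time: 5.25
eef_pos: [497.0, -91.0, 57.1]
eef_rot: [3.141, -0.003, 2.958]
contact_force: [-0.3, -0.0, 0.1]
gripper_width: 21.3
gripper_force: 29.9
```

servo_tool([
  [[0,0,0],[0,0,0],0.9],
  [[0,0,0],[0,0,0],0.9],
  [[0,0,0],[0,0,0],0.9],
  [[0,0,0],[0,0,0],0.9],
  [[0,0,0],[0,0,0],0.9],
])

```text
time: 5.75
eef_pos: [498.4, -91.4, 58.8]
eef_rot: [-3.141, 0.001, 2.96]
contact_force: [-0.5, 0.2, -0.2]
gripper_width: 21.8
gripper_force: 29.9
```

```bash
python3 - <<'E'
from h import *
s=get_image('side');c=get_image('top')
go(rd(0,53.8,26),169.4)
a=cv2.resize(c['img'][160:235,345:425],None,fx=5,fy=5,interpolation=2)
b=cv2.resize(s['img'][190:265,290:370],None,fx=5,fy=5,interpolation=2)
cv2.imwrite('pics/over.png',np.hstack([a,b]))
E
```

```text
t 5.85 pos [498.3 -91.6  58.6] F [-0.1  0.1  0.3] w 21.0
shift [-0.2 -2.  32.6] turn [-0.   0.   0.2]
```

View pics/over.png

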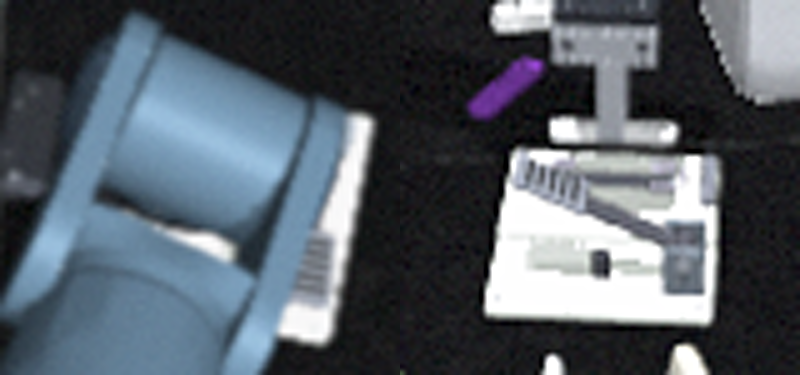

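The side half shows the cassette (614,130) centred on the finger and above the nest, with the paddle still up. I'll correct y by −2 mm and lower.

servo_tool([
  [[-0.5,-2,0],[0,0,0.2],0.9],
  [[-0.5,-2,8],[0,0,0.2],0.9],
  [[-0.5,-2,16],[0,0,0.2],0.9],
  [[-0.5,-2,20],[0,0,0.2],0.9],
  [[-0.5,-2,22],[0,0,0.2],0.9],
])

```text
time: 6.35
eef_pos: [497.7, -93.5, 35.4]
eef_rot: [3.141, -0.002, 2.956]
contact_force: [-0.2, -0.1, -1.2]
gripper_width: 21.2
gripper_force: 29.9
```

servo_tool([
  [[0,0,2],[0,0,0],0.9],
  [[0,0,4],[0,0,0],0.9],
  [[0,0,6],[0,0,0],0.9],
  [[0,0,7],[0,0,0],0.9],
  [[0,0,8],[0,0,0],0.9],
])

```text
time: 6.85
eef_pos: [498.4, -93.7, 28.5]
eef_rot: [-3.142, 0.0, 2.956]
contact_force: [0.7, 0.4, -0.3]
gripper_width: 21.5
gripper_force: 29.9
```

```bash
python3 -c "
from h import *
go(rd(0,53.8,25.5),169.4)"
```

```text
t 6.85 pos [498.4 -93.7  28.5] F [ 0.7  0.4 -0.3] w 21.5
shift [0.4 0.2 3. ] turn [-0.  0. -0.]
```

servo_tool([
  [[0,0,1],[0,0,0],0.9],
  [[0,0,2],[0,0,0],0.9],
  [[0,0,2.7],[0,0,0],0.9],
  [[0,0,2.7],[0,0,0],0.9],
  [[0,0,2.7],[0,0,0],0.9],
])

```text
time: 7.35
eef_pos: [498.4, -93.7, 25.8]
eef_rot: [-3.142, 0.0, 2.956]
contact_force: [-0.0, -0.1, -0.4]
gripper_width: 21.6
gripper_force: 29.9
```

```bash
python3 -c "
from h import *
go(rd(0,53.8,25.5),169.4)"
```

```text
t 7.35 pos [498.4 -93.7  25.8] F [-0.  -0.1 -0.4] w 21.6
shift [0.3 0.1 0.3] turn [-0.  0. -0.]
```

Down another 0.5 mm, then open part-way, then fully clear and rise.

servo_tool([
  [[0,0,0.5],[0,0,0],0.9],
  [[0,0,0.5],[0,0,0],0.7],
  [[0,0,0.5],[0,0,0],0.6],
  [[0,0,0.5],[0,0,0],0.55],
  [[0,0,0.5],[0,0,0],0.55],
])

```text
time: 7.85
eef_pos: [498.4, -93.7, 25.3]
eef_rot: [-3.142, 0.0, 2.956]
contact_force: [-1.1, 0.1, 0.3]
gripper_width: 42.2
gripper_force: 0.0
```

servo_tool([
  [[0,0,-3],[0,0,0],0.55],
  [[0,0,-15],[0,0,0],0.55],
  [[0,0,-45],[0,0,0],0.55],
  [[0,0,-90],[0,0,0],0.7],
  [[0,0,-135],[0,0,0],1],
])

```text
time: 8.35
eef_pos: [497.9, -93.5, 162.3]
eef_rot: [3.141, -0.0, 2.956]
contact_force: [0.5, -1.1, -0.1]
gripper_width: 29.7
gripper_force: 0.0
```

```bash
python3 -c "
from h import *
go(rd(-43,-55,120),169.4);print(rd(-43,-55,47))"
```

```text
t 8.35 pos [497.9 -93.5 162.3] F [ 0.5 -1.1 -0.1] w 29.7
shift [  42.7 -108.8   42.3] turn [ 0. -0. -0.]
[ 435.8164557  -192.55153613   47.        ]
```

servo_tool([
  [[10,-30,0],[0,0,0],1],
  [[20,-65,10],[0,0,0],1],
  [[30,-95,20],[0,0,0],1],
  [[36,-109,32],[0,0,0],1],
  [[36,-109,37],[0,0,0],1],
])

```text
time: 8.85
eef_pos: [441.8, -195.2, 123.2]
eef_rot: [3.142, -0.0, 2.953]
contact_force: [0.5, 1.0, 0.6]
gripper_width: 0.5
gripper_force: 0.0
```

```bash
python3 - <<'E'
from h import *
s=get_image('side');c=get_image('top')
go(rd(-36,-55,47),169.4)
a=cv2.resize(c['img'][160:235,345:425],None,fx=5,fy=5,interpolation=2)
b=cv2.resize(s['img'][190:265,290:370],None,fx=5,fy=5,interpolation=2)
cv2.imwrite('pics/placed.png',np.hstack([a,b]))
E
```

```text
t 8.95 pos [ 442.7 -193.8  123.2] F [-0.6  0.1  0.1] w 0.4
shift [-0.1 -0.1 76.2] turn [ 0.  -0.  -0.1]
```

View pics/placed.png

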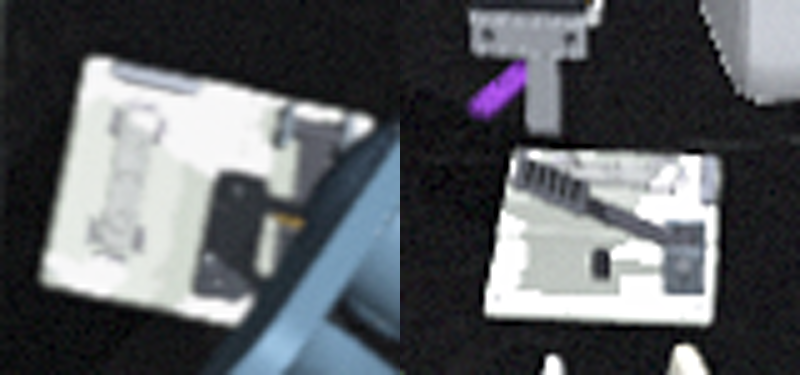

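The top half shows the cassette lying between the nest's guides, from (140,115) to (115,245). The paddle is still up and the fingers are above its pad. I'll check its height by depth and start down to just above the pad.

servo_tool([
  [[0,0,10],[0,0,0],1],
  [[0,0,18],[0,0,0],1],
  [[0,0,25],[0,0,0],1],
  [[0,0,30],[0,0,0],1],
  [[0,0,34],[0,0,0],1],
])

```text
time: 9.45
eef_pos: [442.9, -193.9, 88.8]
eef_rot: [3.141, -0.0, 2.956]
contact_force: [-0.1, 0.0, 2.4]
gripper_width: 0.3
gripper_force: 0.7
```

```bash
python3 - <<'E'
from h import *
c=get_image('top');P=cloud(c)
Q=P-np.r_[O,0]; rx=Q[...,:2]@X; ry=Q[...,:2]@Y
for a,b in((-40,-25),(-25,-8),(-8,8),(8,25),(25,40)):
    m=(rx>a)&(rx<b)&(abs(ry-53.8)<7); n=(rx>a)&(rx<b)&(abs(ry-10)<12); k=(rx>a)&(rx<b)&(abs(ry-53.8)<22)
    print(a,m.sum(),np.nanmedian(P[m][:,2]).round(1),'deck',np.nanmedian(P[n][:,2]).round(1),'centre y of high',np.nanmean(ry[k&(P[...,2]>28)]).round(1))
go(rd(-36,-55,47),169.4)
E
```

```text
-40 19 29.8 deck 375.4 centre y of high 48.2
-25 22 30.1 deck 229.5 centre y of high 49.9
-8 22 29.5 deck 226.9 centre y of high 54.6
8 24 29.7 deck 20.1 centre y of high 55.3
25 22 30.5 deck 20.2 centre y of high 56.8
t 9.5 pos [ 442.7 -193.9   88.4] F [ 0.8 -1.1  0.6] w 0.4
shift [-0.1  0.  41.4] turn [ 0. -0. -0.]
```

The cassette reads 29.5–30.5 mm along its whole length. With the −1.5 mm depth bias that matches 31, so it is flat and seated. Pressing now.

servo_tool([
  [[0,0,5],[0,0,0],1],
  [[0,0,10],[0,0,0],1],
  [[0,0,15],[0,0,0],1],
  [[0,0,20],[0,0,0],1],
  [[0,0,24],[0,0,0],1],
])

```text
time: 10.0
eef_pos: [442.6, -194.2, 64.9]
eef_rot: [-3.141, -0.001, 2.956]
contact_force: [-2.6, 1.2, 5.5]
gripper_width: 0.6
gripper_force: 2.3
```

servo_tool([
  [[0,0,4],[0,0,0],1],
  [[0,0,8],[0,0,0],1],
  [[0,0,11],[0,0,0],1],
  [[0,0,13],[0,0,0],1],
  [[0,0,14],[0,0,0],1],
])

```text
time: 10.5
eef_pos: [442.0, -194.1, 50.9]
eef_rot: [3.141, -0.002, 2.956]
contact_force: [-4.2, 0.6, 7.1]
gripper_width: 0.7
gripper_force: 3.4
```

```bash
python3 -c "
from h import *
go(rd(-36,-55,47),169.4)"
```

```text
t 10.5 pos [ 442.  -194.1   50.9] F [-4.2  0.6  7.1] w 0.7
shift [-0.7  0.3  3.9] turn [ 0.  -0.1 -0. ]
```

servo_tool([
  [[0,0,1],[0,0,0],1],
  [[0,0,2],[0,0,0],1],
  [[0,0,3],[0,0,0],1],
  [[0,0,3.7],[0,0,0],1],
  [[0,0,3.7],[0,0,0],1],
])

```text
time: 11.0
eef_pos: [441.8, -194.0, 47.3]
eef_rot: [3.141, -0.003, 2.956]
contact_force: [-5.5, 0.2, 8.2]
gripper_width: 0.4
gripper_force: 3.9
```

servo_tool([
  [[0,0,0],[0,0,0],1],
  [[0,0,0],[0,0,0],1],
  [[0,0,0],[0,0,0],1],
  [[0,0,0],[0,0,0],1],
  [[0,0,0],[0,0,0],1],
])

```text
time: 11.5
eef_pos: [441.8, -194.0, 47.4]
eef_rot: [3.141, -0.003, 2.956]
contact_force: [-5.2, 0.3, 6.6]
gripper_width: 0.3
gripper_force: 3.8
```

```bash
python3 - <<'E'
from h import *
s=get_image('side');c=get_image('top')
go(rd(-36,-55,47),169.4)
a=cv2.resize(c['img'][160:235,345:425],None,fx=5,fy=5,interpolation=2)
b=cv2.resize(s['img'][175:270,290:370],None,fx=5,fy=5,interpolation=2)[:,:]
o=np.zeros((b.shape[0],800,3),np.uint8); o[:a.shape[0],:400]=a; o[:,400:]=b
cv2.imwrite('pics/held.png',o)
E
```

```text
t 11.6 pos [ 441.9 -194.    47.4] F [-5.4  0.8  7.3] w 0.5
shift [-0.8  0.3  0.4] turn [ 0.  -0.2 -0. ]
```

View pics/held.png

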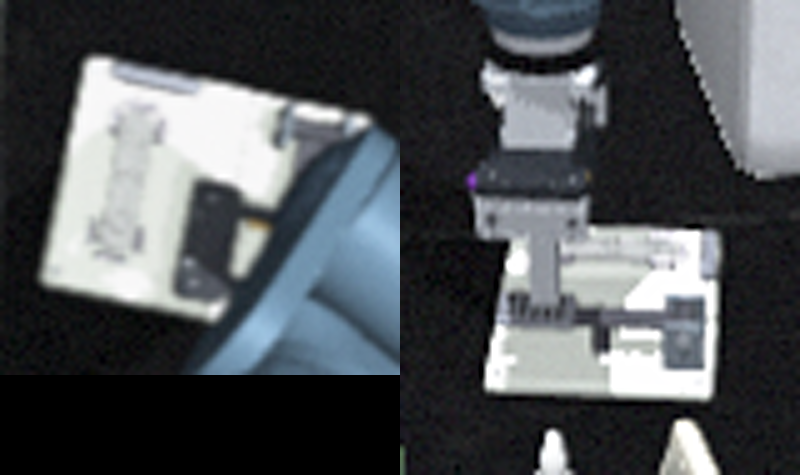

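The held view shows the paddle level, from pad (540,308) to hinge (685,318), and the cassette in the nest at (130,180). The TCP is at 47.4 mm with about 7 N up, which matches level. Handing in.

```bash
python3 -c "
from h import *
print(sign_off())"
```

```text
the job is handed in; nothing more can be done
None
```

The top cassette lies flat and released in the nest, and the arm is holding the paddle level (TCP at 47.4 mm, about 7 N); the job was handed in at about 11.6 s.

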